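Free the parked display wagon and couple it to the tender

TASK

Draw the orange-handled locking rod straight out of its brass sleeve beside the track without forcing it, and lay it down inside the green-lined wooden tray. Then push the blue timber wagon along its rails to the red tender until its hook has taken the tender's pin and the yellow sprung latch has flipped shut behind the pin, and let go. Keep the wagon on the rails, and do not knock over or shift the other things on the table.

Things in the scene. Friction and masses are not known exactly. Their poses are not given: they have to be found in the camera images.
- track: plywood display board (18 mm thick) with straight 45 mm gauge track, fixed. Origin on the table, on the track's centre line below the rod's axis; y along the track to the red tender, x across it away from the robot, z up. Rail heads 30 mm up. Board: x -45 to 125, y -260 to 300 mm. Buffer stop at y -246 mm (65 tall, 12 thick). Brick shed and trees (up to 105 tall) at x over 58 mm
- sleeve (a point): centre of the brass sleeve's outer mouth, facing the robot, 75 mm above the table, 82 mm before the track's centre line. Hole 13.5 mm wide, 36 mm long, level, along the track's x; the rod comes out towards -x. The sleeve block is 40 mm wide (y), its top 95 mm above the table. Axes as the track's
- rod_grip (a point): middle of the rod's grip, on its axis: orange cylinder 20 mm across, 44 mm long, lying level. Its x axis points from grip to tip. The steel shaft, 12 mm across, 82 mm long, starts 22 mm ahead of this point: the rod is 126 mm long in all; about 110 g
- rod_tip (a point): tip of the rod's steel shaft, 104 mm ahead of the grip's middle; parked, it reaches over the track in front of the wagon and blocks it. Clear of the sleeve once drawn back about 80 mm
- wagon: blue open wagon with timber load, 70 wide, 140 long (without hook), on the board's rails; origin on the rail heads under its middle, y forward to the tender, z up. End boards 40 to 75 mm above the origin, timber to 85 mm. About 0.4 kg; it slides with friction (a few N) and stays where left. Coupled when the pin is 84 to 111 mm ahead of the origin, behind the shut latch
- wagon_rear (a point): outer face of the wagon's rear end board (away from the tender), in its middle, 70 mm behind the wagon's origin and 45 mm above the rail heads; a good place to push. Axes as the wagon's
- hook (a point): in the mouth of the wagon's brass hook, 95 mm ahead of the wagon's origin, 17 mm above the rail heads. Hook level, 10 mm thick, mouth forward, 18 mm wide; from the wagon's origin: back of the mouth 82 mm, latch across it 115 mm, flared tips 130 mm. Pushing on till the pin meets the back of the mouth (pin at 87 mm) lets the latch flip shut. Axes as the wagon's
- latch (a joint): yellow sprung latch across the mouth of the wagon's hook: 0 shut, grows to 1.5 rad as the entering pin swings it inwards; its light spring (under 2 N at the pin) shuts it again
- pin (a point): middle of the red tender's upright steel coupling pin, 10 mm across, 26 mm tall, on the track's centre line, 85 mm along it from the rod's axis, 47 mm above the table. The tender (72 wide, 138 tall) begins 55 mm beyond the pin. Axes as the track's
- tray_in (a point): middle of the green floor of the open wooden tray for the rod; floor 6 mm above the table, inside 118 mm (x) by 178 mm (y), walls 6 mm thick, rim 32 mm above the table; fixed. It may be on the robot's left or right: a grey box of cards, 120 x 180 x 50 mm, is on the other side
- can: green drinks can, 66 mm across, 115 mm tall, origin under its middle; it stands in front of the board to the left of the rod's grip
- cup: white cup, 72 mm across, 88 mm tall, origin under its middle; it stands in front of the board to the right of the rod's grip
- van: small brown goods van, 124 x 42 x 49 mm (long along its x), origin under its middle; it stands on the board behind the track
- coach: small red coach, 124 x 42 x 49 mm, origin under its middle, on the table
- handset: black controller, 75 x 125 x 36 mm, lying flat on the table beyond the right end of the board, origin under its middle
- driver: screwdriver lying on the table at the robot's right, origin under its middle
Mind the look-alikes: they are no part of the job. What is shaped like the part that bears rod_grip but turquoise is not meant.

How it is judged:
By the outcome, as a careful person would: the job done as asked, in the order asked, and still so for the second after the job is handed in, with the robot touching nothing.
It also fails if it takes over 61 s, if anything falls off the work surface, if the arm or the gripper's body presses on something with over 40 N, if the wrist force passes 120 N, or if a joint passes its speed limit or range.

ROBOT

A 7-joint arm with a two-finger parallel gripper is mounted at the origin on the work surface. World frame = base frame: x ahead of the robot, y to its left, z up, the work surface at z = 0. Lengths are in mm, angles in rad, forces in N, time in s.
With the tool pointing down it reaches from about 400 to 875 mm from the base axis. Payload 4.4 kg.
Tool frame: the origin (TCP) lies midway between the tips of the shut fingers; the grasp point (between the pads) lies 19 mm behind it; x points along the fingers, y is the direction in which the jaws open and shut, and the axes are right-handed (so a half turn about x gives the same grasp; the last joint's range is limited). The gripper opens to 85 mm and grips with 20 to 120 N. Pads are 22 mm wide; open, the fingers measure 114 mm over their backs; the gripper's body (76 mm by 85 mm) begins 54 mm behind the grasp point. The pads swing forward as they close: fully open they stand 13 mm farther back than shut.
Start: joints at [1.202, 0.628, 0.038, 1.517, -0.027, 0.996, -0.02], TCP at [193.854, -620.434, 231.313] pointing down, gripper open.
Joint ranges: [-3.06, 3.06], [-0.37, 2.12], [-1.25, 1.32], [0.18, 2.47], [-1.1, 4.24], [0.23, 1.98], [-2.94, 2.94]. Speed limits (rad/s): [2.57, 2.57, 3.14, 3.14, 3.14, 3.14, 3.14].

INTERFACE

Orientations are given as [roll, pitch, yaw] about the fixed x, y, z axes, in that order (R = Rz(yaw) Ry(pitch) Rx(roll)).
In Python, from cell import ctrl gives the robot as it stands.
- The arm moves only by the tool arm_command, never from a script. Its argument "series" is a list of rows, each a list of 7 numbers: the opening, from 0 (shut) to 1 (fully open), then the shift along the world's x, y, z in cm, then the turn, a rotation vector about the world's x, y, z in degrees. In form: [[claw, x, y, z, rx, ry, rz], ...]. A call has 1 to 20 rows; each row shifts and turns the commanded pose from where the row before left it; what a row does not reach is not made up. A row lasts 1/12 s, in which the tool goes at most 41.7 mm and 7.16 degrees, less where a joint would pass 70% of its speed; a pose out of reach is approached as far as the arm can. A call with a gripper value outside its range is refused whole. The fingers move at their own pace and stop on an object; the grip force is fixed at half the most. Time passes only in rows, so rows that do not move let the fingers close. It gives the time, the measured TCP pose, the force and the opening at its end, in the units of the state.
- ctrl.read_state(): the state, without advancing time (a new reading comes with each control period).
- ctrl.get_image(name): name is "scene" or "side" or "wrist"; returns the picture (400x640x3 uint8, blue, green, red); there is no depth.
- ctrl.calibration(name): a dict with "fovy" (degrees; the focal length in pixels is half the picture's height over the tangent of half this angle, whatever the lens; pixels are square), "cx", "cy" (the principal point, pixels), "k1" (the pictures are not rectified: a ray, as slopes to the right and down, at radius r is drawn at 1 + k1 r^2 times it, then the intrinsics apply), "cam_to_world" (4x4, takes a point from camera to world coordinates); the wrist camera has in their place "T_tool_cam" (4x4, takes a point from camera to tool coordinates, whose origin is the TCP and whose axes are the tool frame's). Camera axes: x right, y up, looking along -z (the intrinsics and any distortion apply to the point x, -y, -z); pixel columns grow to the right and rows downward; lengths in mm; the calibration is good to about 2 mm. A picture is of the moment at which its call begins: read the wrist's pose just before it. calibration takes no time and is no camera call.
- ctrl.finish_job(): hands the job in, once; it reports no verdict.
Trained networks look in the newest picture that a camera, given by its name, has taken for a name from the list of things; names that differ only in an ending like _2 or _b are one class to them, and where a whole thing is asked for, a point or a joint stands for the part that bears it (a point fixed in the world has none). Each returns a list of dicts, best first, with "conf" (0 to 1); they miss things now and then, are a little off and sometimes report something else, mostly with a low value. They report only what shows in the picture. A call takes as long as a camera call. They do not tell look-alikes from the thing itself.
- ctrl.spot_in(label, camera): "centre" ([x, y, z] in mm, in world coordinates, good to about 4 mm: the middle of the surface that is visible of it).
The state is a dict: "clock": time; "qpos": joint angles; "qd": joint speeds; "tau": joint torques, N m; "eef_pos": TCP position; "tool_rot": TCP orientation; "force": force on the tool from outside, world axes, zero at the start; "torque": the same for the moment, N m; "width": finger opening in mm.
Only numpy, scipy, OpenCV 4.12 (cv2) and the standard library are available. Lean on these libraries where they do the work, as an engineer would, in place of code of your own. Each camera call takes 0.05 s, during which the arm holds its last target.

## Working session

There is one attempt and no reset: what is moved stays moved. The work goes in short steps, Python scripts to look and compute and a tool call to move; the robot and the scene stay as the last step left them, time stands still between calls to the robot, and variables do not carry over. Pictures are saved under pics/ and viewed, and the job is handed in when it is done.

Besides the shell and the picture viewer there is one more tool, called after "Call:" as name([rows], argument=value, ...), one row to a line, values as JSON. arm_command: Moves the arm, as the interface text tells. Its arguments: {"type":"object","properties":{"series":{"type":"array"}},"required":["series"]}

```bash
ls; mkdir -p pics
python3 - <<'E'
from cell import ctrl
import cv2
s=ctrl.read_state();print(s)
for n in("scene","side","wrist"):
    cv2.imwrite(f"pics/{n}0.png",ctrl.get_image(n)); c=ctrl.calibration(n);print(n,c)
E
```

```text
pics
{'clock': 0.0, 'qpos': array([ 1.20219441,  0.62935808,  0.0383921 ,  1.51838212, -0.0270026 ,
        0.99629318, -0.01997974]), 'qd': array([-4.14274602e-04,  8.35145648e-05,  7.56881258e-04,  8.56715671e-04,
        6.36680790e-04,  1.07734071e-04, -7.05741725e-04]), 'tau': array([-6.83889739e-04, -5.63396502e+01,  1.22605160e+00, -1.93449014e+01,
        1.10638101e-02,  1.05546601e-02,  3.29620747e-06]), 'eef_pos': array([ 193.69423938, -619.80604456,  230.37591596]), 'tool_rot': array([-1.57348688,  1.56887183,  1.87096655]), 'force': array([-0.39334237,  0.28387631,  0.3336255 ]), 'torque': array([ 0.06951386, -0.04722871,  0.03689661]), 'width': 85.39488362407047}
scene {'fovy': 52.91397275489166, 'cx': 322.08032725471855, 'cy': 200.86855999543334, 'k1': -0.06847582439965923, 'cam_to_world': array([[-6.71026069e-01, -5.16109058e-01,  5.32311426e-01,
         1.17148197e+03],
       [ 7.41328179e-01, -4.54916537e-01,  4.93440447e-01,
         6.83834178e+02],
       [-1.25118135e-02,  7.25728864e-01,  6.87867044e-01,
         1.02796305e+03],
       [ 0.00000000e+00,  0.0
[... 298 characters left out ...]
5.26293293e-01,  6.40144491e-01,
         7.94853035e+02],
       [ 3.59516674e-04,  7.72299475e-01,  6.35258524e-01,
         8.43398035e+02],
       [ 0.00000000e+00,  0.00000000e+00,  0.00000000e+00,
         1.00000000e+00]])}
wrist {'fovy': 58.04564026651138, 'cx': 321.39899070366647, 'cy': 202.70365534824407, 'k1': -0.06445527928350357, 'T_tool_cam': array([[-1.79028046e-04,  2.66326318e-01, -9.63882908e-01,
        -1.42223060e+02],
       [ 9.99999612e-01, -7.83752782e-04, -4.02291570e-04,
        -2.46754982e-01],
       [-8.62586743e-04, -9.63882606e-01, -2.66326074e-01,
        -6.62222379e+01],
       [ 0.00000000e+00,  0.00000000e+00,  0.00000000e+00,
         1.00000000e+00]])}
```

View images.

View pics/scene0.png

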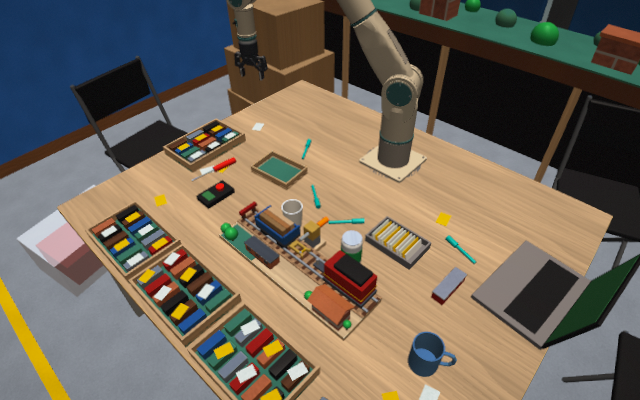

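View pics/side0.png

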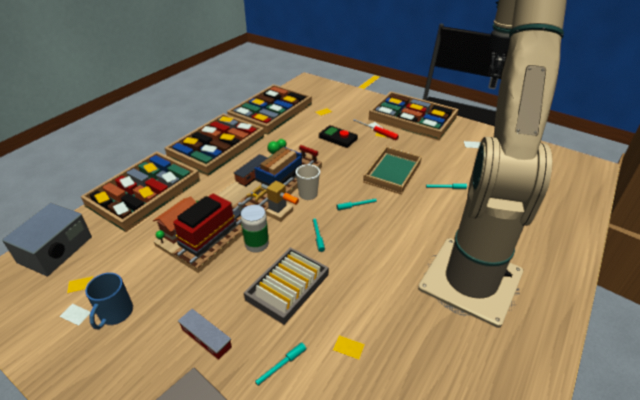

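View pics/wrist0.png

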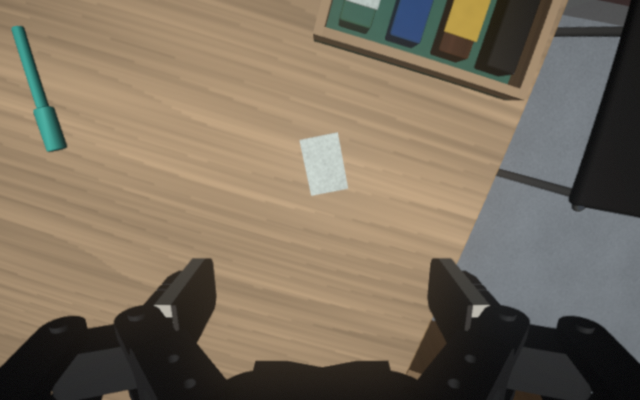

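Run:
```python
from cell import ctrl
import numpy as np
for l in ["rod_grip","rod_tip","sleeve","wagon","wagon_rear","hook","pin","tray_in","can","cup","van","coach","handset","driver","track"]:
    for c in ("scene","side"):
        try: print(l,c,[(np.round(d["centre"]),round(d["conf"],2)) for d in ctrl.spot_in(l,c)][:3])
        except Exception as e: print(l,c,e)
print(ctrl.read_state()["clock"])
```

```text
rod_grip scene [(array([527., -51.,  73.]), 0.55), (array([261., 434.,  12.]), 0.54), (array([393., -70.,  13.]), 0.5)]
rod_grip side [(array([248., 439.,  15.]), 0.79), (array([385., -64.,  16.]), 0.65), (array([ 178., -324.,   12.]), 0.56)]
rod_tip scene [(array([262., 438.,  12.]), 0.69), (array([393.,  98.,  12.]), 0.62), (array([ 178., -317.,   15.]), 0.43)]
rod_tip side [(array([252., 431.,  15.]), 0.98), (array([ 177., -318.,   13.]), 0.71), (array([389., 106.,  11.]), 0.6)]
sleeve scene [(array([662., 196.,  28.]), 0.93), (array([437., 490.,  47.]), 0.48)]
sleeve side [(array([603., 267.,  58.]), 0.71), (array([606.,  -0.,  96.]), 0.44)]
wagon scene [(array([633.,   2., 100.]), 0.82)]
wagon side [(array([611.,  -2.,  95.]), 0.7)]
wagon_rear scene [(array([633.,   4.,  99.]), 0.88)]
wagon_rear side [(array([604.,   1.,  97.]), 0.97), (array([ 498., -484.,   24.]), 0.49)]
hook scene [(array([638.,   9., 102.]), 0.72), (array([665., 192.,  32.]), 0.64), (array([435., 494.,  50.]), 0.26)]
hook side [(array([605.,  -0., 103.]), 0.76)]
pin scene [(array([666., 196.,  32.]), 0.58)]

[... 400 characters left out ...]
array([523., -34.,  61.]), 0.71)]
van scene [(array([722.,   5.,  63.]), 0.64), (array([524.,  68.,  81.]), 0.18)]
van side [(array([702.,  18.,  65.]), 0.83)]
coach scene [(array([435., 493.,  47.]), 0.77)]
coach side [(array([410., 495.,  47.]), 0.76)]
handset scene [(array([ 628., -364.,   22.]), 0.63)]
handset side [(array([ 612., -358.,   26.]), 0.81)]
driver scene [(array([ 506., -487.,   20.]), 0.71)]
driver side [(array([ 495., -486.,   19.]), 0.78), (array([612.,   2.,  97.]), 0.54), (array([605., 265.,  60.]), 0.5)]
track scene [(array([660., 196.,  29.]), 0.96), (array([634.,   7., 101.]), 0.4)]
track side [(array([604., 269.,  54.]), 0.65), (array([704.,  18.,  67.]), 0.54)]
1.65
```

Run:
```python
import cv2
a=cv2.imread("pics/scene0.png");cv2.imwrite("pics/sc_crop.png",cv2.resize(a[180:340,210:400],None,fx=4,fy=3.75,interpolation=cv2.INTER_CUBIC)[:600])
a=cv2.imread("pics/side0.png");cv2.imwrite("pics/si_crop.png",cv2.resize(a[130:280,150:340],None,fx=4,fy=4,interpolation=cv2.INTER_CUBIC))
```

```text
(no output)
```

View pics/sc_crop.png

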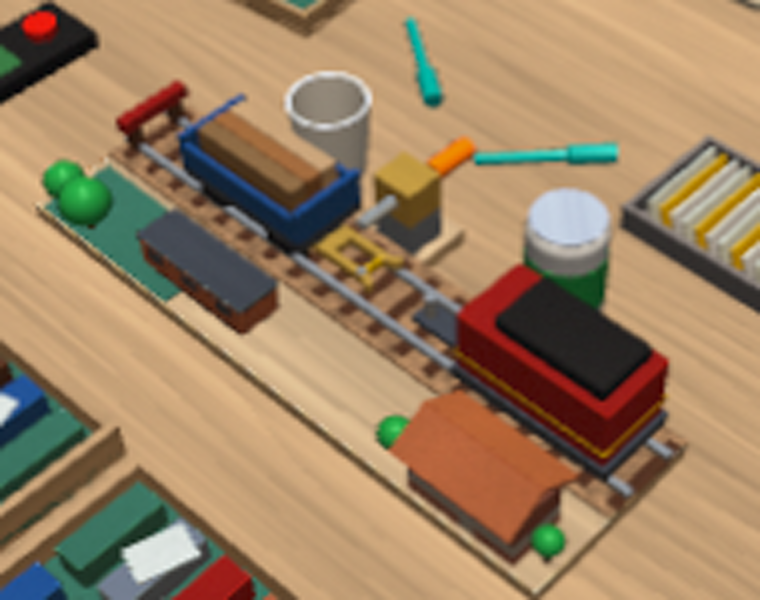

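View pics/si_crop.png

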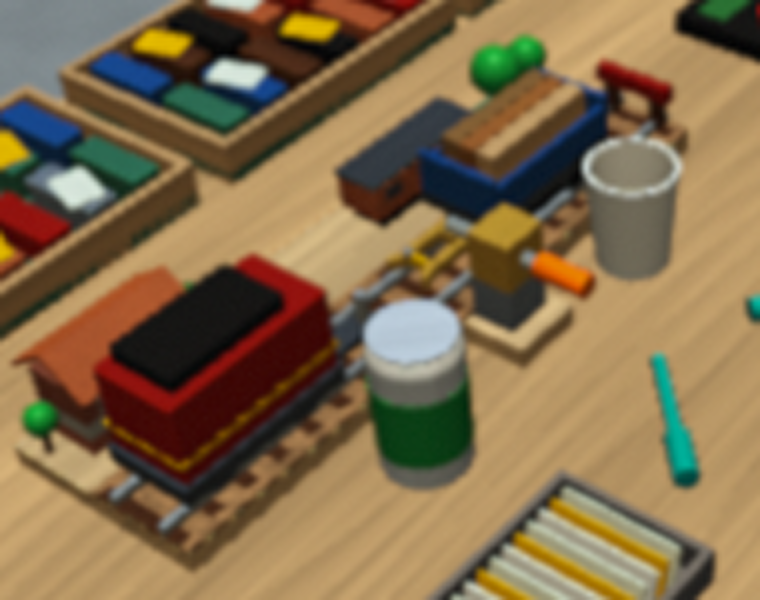

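```bash
cat > h.py <<'E'
import numpy as np, cv2
from cell import ctrl
from scipy.spatial.transform import Rotation as R
from scipy.optimize import least_squares
def euler(r): return R.from_euler('xyz',r).as_matrix()
def cam(n,s=None):
    c=ctrl.calibration(n)
    if n=="wrist":
        T=np.eye(4);T[:3,:3]=euler(s["tool_rot"]);T[:3,3]=s["eef_pos"]
        M=T@c["T_tool_cam"]
    else: M=c["cam_to_world"]
    return c,M
def proj(P,n,s=None,CM=None):
    c,M=CM or cam(n,s)
    P=np.atleast_2d(P);q=(P-M[:3,3])@M[:3,:3]
    f=200/np.tan(np.radians(c["fovy"])/2)
    a=np.stack([q[:,0],-q[:,1]],1)/(-q[:,2:3]); r2=(a**2).sum(1,keepdims=True)
    a=a*(1+c["k1"]*r2)
    return a*f+[c["cx"],c["cy"]]
def ray(uv,n,s=None):
    c,M=cam(n,s);f=200/np.tan(np.radians(c["fovy"])/2)
    d=(np.array(uv,float)-[c["cx"],c["cy"]])/f; a=d.copy()
    for _ in range(20): a=d/(1+c["k1"]*(a@a))
    v=M[:3,:3]@np.array([a[0],-a[1],-1]); return M[:3,3],v
def onz(uv,n,z,s=None):
    o,v=ray(uv,n,s); return o+v*(z-o[2])/v[2]
def T(p,P):
    P=np.atleast_2d(np.array(P,float));c,s=np.cos(p[2]),np.sin(p[2])
    return np.stack([p[0]+c*P[:,0]-s*P[:,1],p[1]+s*P[:,0]+c*P[:,1],P[:,2]],1)
E
python3 - <<'E'
from h import *
S=lambda x,y:(210+x/4,180+y/3.75)
D=lambda x,y:(150+x/4,130+y/4)
obs=[("scene",S(40,208),(125,-260,18)),("scene",S(537,588),(125,300,18)),("scene",S(685,447),(-45,300,18)),
("side",D(190,548),(-45,300,18)),("side",D(20,440),(125,300,18)),("side",D(687,130),(-45,-260,18)),
]
def f(p): return np.concatenate([(proj(T(p,P),n)[0]-uv) for n,uv,P in obs])
r=least_squares(f,[600,70,0]);print(r.x,np.round(f(r.x).reshape(-1,2),1))
np.save("track.npy",r.x);p=r.x
def wire(n,img,off,k,out):
    def ln(A,B,c):
        a,b=[(q-off)*k for q in proj(T(p,[A,B]),n)]
        cv2.line(img,tuple(int(v) for v in a),tuple(int(v) for v in b),c,1)
    for A,B in [((-45,-260,18),(125,-260,18)),((125,-260,18),(125,300,18)),((125,300,18),(-45,300,18)),((-45,300,18),(-45,-260,18)),((-22,-240,30),(-22,300,30)),((22,-240,30),(22,300,30)),((-82,0,75),(-126,0,75)),((0,85,34),(0,85,60)),
     ((-82,-20,95),(-82,20,95)),((-82,20,95),(-46,20,95)),((-46,20,95),(-46,-20,95)),((-46,-20,95),(-82,-20,95))]: ln(A,B,(255,255,0))
    cv2.imwrite(out,img)
a=cv2.imread("pics/scene0.png");wire("scene",cv2.resize(a[180:340,210:400],None,fx=4,fy=3.75),np.array([210,180]),np.array([4,3.75]),"pics/w1.png")
a=cv2.imread("pics/side0.png");wire("side",cv2.resize(a[130:280,150:340],None,fx=4,fy=4),np.array([150,130]),np.array([4,4]),"pics/w2.png")
print(T(p,[(-82,0,75),(-126,0,75),(0,85,47),(0,0,0)]))
for uv,n,z in [((279,170),"scene",6),((394,170),"side",6)]: print(onz(uv,n,z))
E
```

```text
[ 6.21137809e+02  6.30308294e+01 -1.12243506e-02] [[-2.1 -2. ]
 [-1.1  0.3]
 [-0.2 -1.9]
 [-0.2  1.9]
 [-1.8  1.2]
 [ 0.4  0.5]]
[[539.14297436  63.95120687  75.        ]
 [495.14574603  64.44506792  75.        ]
 [622.09185876 148.0254751   47.        ]
 [621.13780899  63.03082945   0.        ]]
[ 361.34605531 -301.29557026    6.        ]
[ 364.47950053 -310.31346915    6.        ]
```

View pics/w1.png

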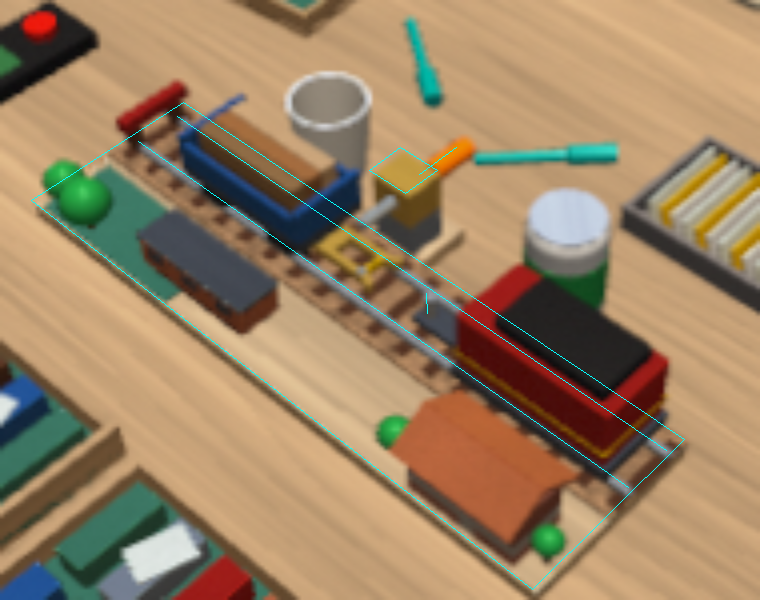

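View pics/w2.png

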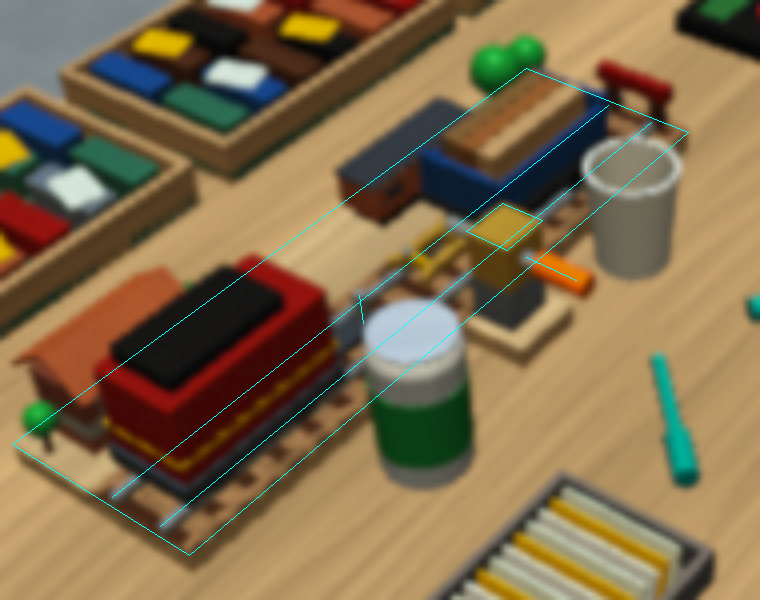

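Run:
```python
from h import *
s=ctrl.read_state();M=euler(s["tool_rot"]);print(s["clock"],M.round(3))
S=lambda x,y:(210+x/4,180+y/3.75)
p=np.load("track.npy")
# desired: x down, tool y along world +-y
for sg in(1,-1):
    yt=sg*np.array([-np.sin(p[2]),np.cos(p[2]),0]);xt=np.array([0,0,-1.]);D=np.stack([xt,yt,np.cross(xt,yt)],1)
    print(sg,np.degrees(R.from_matrix(D@M.T).as_rotvec()).round(1), D.round(2).tolist())
```

```text
1.65 [[ 0.     0.298 -0.955]
 [ 0.    -0.955 -0.298]
 [-1.     0.    -0.   ]]
1 [ -0.   0. 162.] [[0.0, 0.01, 1.0], [0.0, 1.0, -0.01], [-1.0, 0.0, 0.0]]
-1 [  0.   0. -18.] [[0.0, -0.01, -1.0], [0.0, -1.0, 0.01], [-1.0, -0.0, 0.0]]
```

Call:
arm_command([
  [0.6, 1.25, 2.97, -0.2, 0, 0, 7.04],
  [0.6, 1.25, 2.97, -0.2, 0, 0, 7.04],
  [0.6, 1.25, 2.97, -0.2, 0, 0, 7.04],
  [0.6, 1.25, 2.97, -0.2, 0, 0, 7.04],
  [0.6, 1.25, 2.97, -0.2, 0, 0, 7.04],
  [0.6, 1.25, 2.97, -0.2, 0, 0, 7.04],
  [0.6, 1.25, 2.97, -0.2, 0, 0, 7.04],
  [0.6, 1.25, 2.97, -0.2, 0, 0, 7.04],
  [0.6, 1.25, 2.97, -0.2, 0, 0, 7.04],
  [0.6, 1.25, 2.97, -0.2, 0, 0, 7.04],
  [0.6, 1.25, 2.97, -0.2, 0, 0, 7.04],
  [0.6, 1.25, 2.97, -0.2, 0, 0, 7.04],
  [0.6, 1.25, 2.97, -0.2, 0, 0, 7.04],
  [0.6, 1.25, 2.97, -0.2, 0, 0, 7.04],
  [0.6, 1.25, 2.97, -0.2, 0, 0, 7.04],
  [0.6, 1.25, 2.97, -0.2, 0, 0, 7.04],
  [0.6, 1.25, 2.97, -0.2, 0, 0, 7.04],
  [0.6, 1.25, 2.97, -0.2, 0, 0, 7.04],
  [0.6, 1.25, 2.97, -0.2, 0, 0, 7.04],
  [0.6, 1.25, 2.97, -0.2, 0, 0, 7.04],
])

```text
clock: 3.32
eef_pos: [444.5, -25.1, 191.5]
tool_rot: [-0.067, 1.57, -0.442]
force: [0.6, -0.7, 0.2]
width: 51.4
```

Call:
arm_command([
  [0.6, 1.25, 2.97, -0.2, 0, 0, 7.04],
  [0.6, 1.25, 2.97, -0.2, 0, 0, 7.04],
  [0.6, 1.25, 2.97, -0.2, 0, 0, 7.04],
  [0.6, 0, 0, 0, 0, 0, 0],
  [0.6, 0, 0, 0, 0, 0, 0],
])

```text
clock: 3.73
eef_pos: [481.8, 64.6, 185.3]
tool_rot: [1.349, 1.569, 1.339]
force: [0.2, -0.8, -0.3]
width: 51.3
```

```bash
cat > look.py <<'E'
import sys
from h import *
import pickle
n,cam_=sys.argv[1],sys.argv[2]
s=ctrl.read_state();cv2.imwrite(f"pics/{n}.png",ctrl.get_image(cam_));pickle.dump(s,open(f"pics/{n}.pkl","wb"))
print(round(s["clock"],2),s["eef_pos"].round(1),euler(s["tool_rot"]).round(3).tolist(),s["force"].round(1),round(s["width"],1),s["qpos"].round(2))
E
python3 look.py wr1 wrist
```

```text
3.73 [481.8  64.6 185.3] [[0.0, 0.01, 1.0], [0.001, 1.0, -0.01], [-1.0, 0.001, 0.0]] [ 0.2 -0.8 -0.3] 51.3 [ 0.32  0.56 -0.74  2.    0.53  0.78  0.82]
```

View pics/wr1.png

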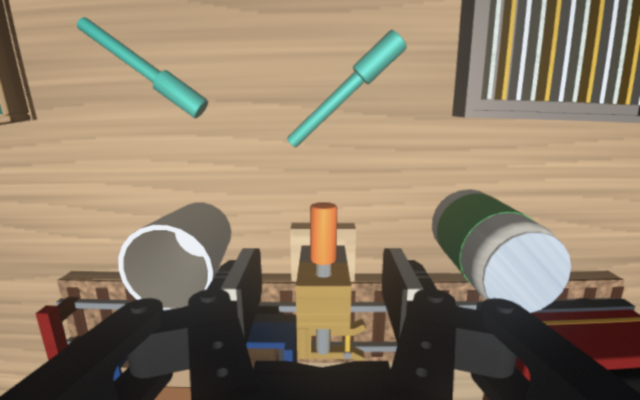

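Run:
```python
from h import *
import pickle
s=pickle.load(open("pics/wr1.pkl","rb"))
a=cv2.imread("pics/wr1.png");c=a[185:375,240:410];cv2.imwrite("pics/wr1c.png",cv2.resize(c,None,fx=3.1,fy=3.1,interpolation=cv2.INTER_CUBIC))
hsv=cv2.cvtColor(a,cv2.COLOR_BGR2HSV);m=cv2.inRange(hsv,(5,150,120),(16,255,255));m[:190]=0;m[280:]=0
ys,xs=np.nonzero(m)
for r in range(200,268,6):
    q=xs[ys==r]
    if len(q):print(r,q.min(),q.max())
for uv,z in [((323,208),75),((323,262),85),((323,240),85),((323.5,270),75),((325,335),75),((323.5,275),95),((324,308),95),((325,355),75)]: print(uv,onz(uv,"wrist",z,s).round(1))
```

```text
206 312 334
212 311 335
218 311 335
224 311 336
230 311 335
236 311 335
242 311 335
248 311 335
254 311 335
260 311 334
(323, 208) [487.1  65.8  75. ]
(323, 262) [525.4  65.4  85. ]
(323, 240) [508.1  65.6  85. ]
(323.5, 270) [536.7  65.8  75. ]
(325, 335) [595.2  66.6  75. ]
(323.5, 275) [530.8  65.7  95. ]
(324, 308) [557.6  65.9  95. ]
(325, 355) [614.9  66.4  75. ]
```

View pics/wr1c.png

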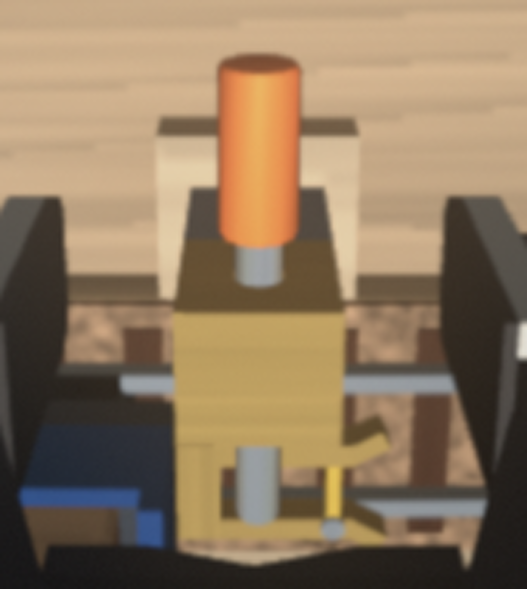

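Call:
arm_command([
  [0.6, 0.5, 0.03, -0.5, 0, 0, 0],
  [0.6, 0.5, 0.03, -1.5, 0, 0, 0],
  [0.6, 0.5, 0.04, -2.0, 0, 0, 0],
  [0.6, 0.5, 0, -2.0, 0, 0, 0],
  [0.6, 0, 0, -2.0, 0, 0, 0],
  [0.6, 0, 0, -2.0, 0, 0, 0],
  [0.6, 0, 0, -1.5, 0, 0, 0],
  [0.6, 0, 0, -0.9, 0, 0, 0],
  [0.6, 0, 0, 0, 0, 0, 0],
  [0.6, 0, 0, 0, 0, 0, 0],
])

```text
clock: 4.62
eef_pos: [501.4, 62.9, 61.3]
tool_rot: [-2.101, 1.57, -2.115]
force: [0.3, 0.2, 0.8]
width: 51.4
```

```bash
python3 look.py wr2 wrist
```

```text
4.62 [501.4  62.9  61.3] [[-0.0, 0.014, 1.0], [-0.001, 1.0, -0.014], [-1.0, -0.001, -0.0]] [0.3 0.2 0.8] 51.4 [ 0.18  0.76 -0.55  2.04  0.75  0.55  0.65]
```

View pics/wr2.png

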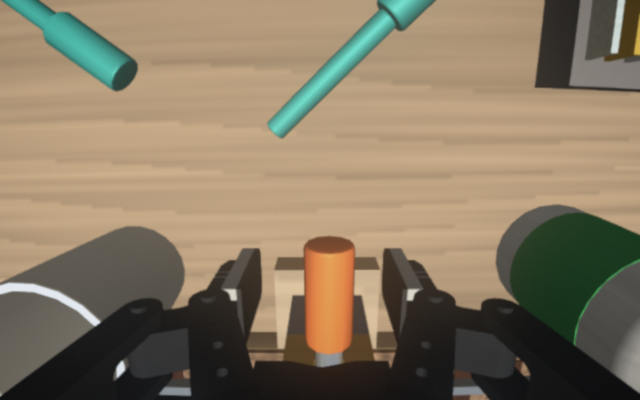

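Call:
arm_command([
  [0.6, 0, 0.27, 0, 0, 0, 0],
  [0.6, 0, 0, 0, 0, 0, 0],
  [0.6, 0, 0, 0, 0, 0, 0],
])

```text
clock: 4.92
eef_pos: [501.9, 66.6, 62.1]
tool_rot: [0.216, 1.569, 0.203]
force: [-0.3, 0.8, 1.0]
width: 51.5
```

```bash
python3 look.py wr3 wrist
```

```text
4.92 [501.9  66.6  62.1] [[0.001, 0.013, 1.0], [0.0, 1.0, -0.013], [-1.0, 0.0, 0.001]] [-0.3  0.8  1. ] 51.5 [ 0.17  0.75 -0.55  2.04  0.75  0.55  0.64]
```

View pics/wr3.png

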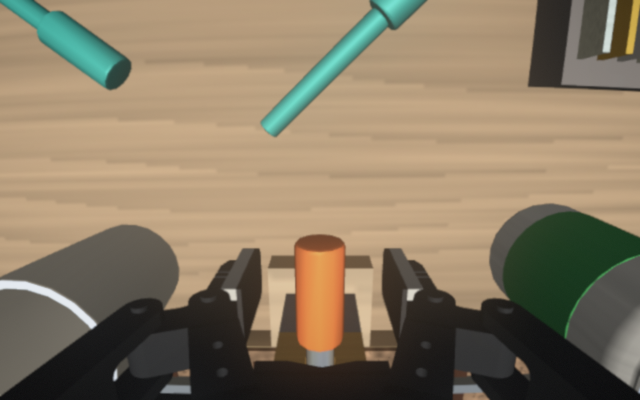

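Call:
arm_command([
  [0.4, 0, -0.04, 0, 0, 0, 0],
  [0.2, 0, 0, 0, 0, 0, 0],
  [0.1, 0, 0, 0, 0, 0, 0],
  [0.1, 0, 0, 0, 0, 0, 0],
  [0.0, 0, 0, 0, 0, 0, 0],
  [0.0, 0, 0, 0, 0, 0, 0],
  [0.0, 0, 0, 0, 0, 0, 0],
])

```text
clock: 5.55
eef_pos: [501.4, 65.9, 61.3]
tool_rot: [-1.806, 1.571, -1.819]
force: [0.3, 0.7, 2.4]
width: 17.7
```

```bash
python3 look.py wr4 wrist
```

```text
5.55 [501.4  65.9  61.3] [[-0.0, 0.013, 1.0], [-0.0, 1.0, -0.013], [-1.0, -0.0, -0.0]] [0.3 0.7 2.4] 17.7 [ 0.17  0.76 -0.55  2.04  0.75  0.55  0.64]
```

View pics/wr4.png

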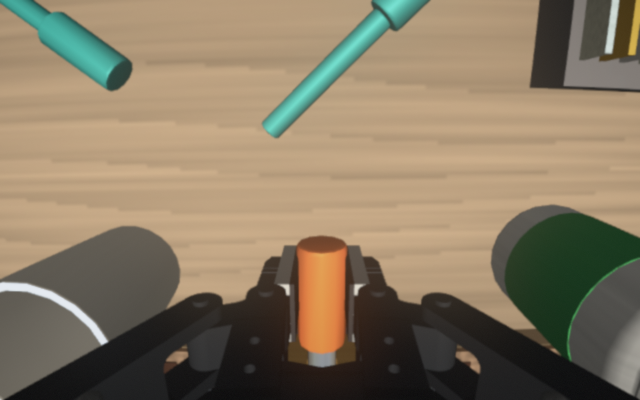

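Call:
arm_command([
  [0.0, -0.5, 0.005, 0, 0, 0, 0],
  [0.0, -0.7, 0.008, 0, 0, 0, 0],
  [0.0, -0.8, 0.01, 0, 0, 0, 0],
  [0.0, 0, 0, 0, 0, 0, 0],
])

```text
clock: 5.93
eef_pos: [478.7, 66.1, 61.2]
tool_rot: [-2.809, 1.568, -2.82]
force: [-1.6, -0.0, 1.6]
width: 18.5
```

```bash
python3 look.py wr5 wrist
```

```text
5.93 [478.7  66.1  61.2] [[-0.003, 0.011, 1.0], [-0.001, 1.0, -0.011], [-1.0, -0.001, -0.003]] [-1.6 -0.   1.6] 18.5 [ 0.16  0.74 -0.53  2.1   0.77  0.51  0.61]
```

View pics/wr5.png

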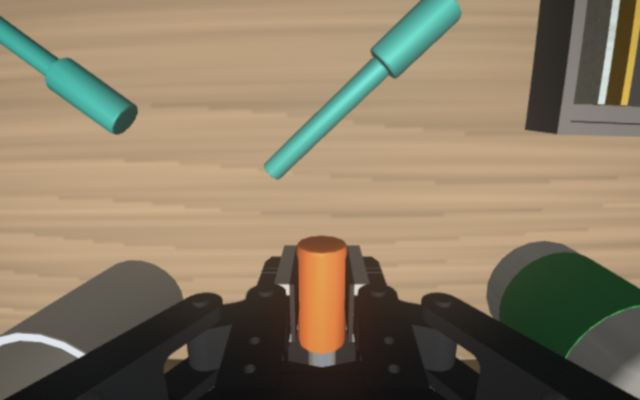

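Call:
arm_command([
  [0.0, -1.0, 0.012, 0, 0, 0, 0],
  [0.0, -1.0, 0.012, 0, 0, 0, 0],
  [0.0, -1.0, 0.012, 0, 0, 0, 0],
  [0.0, -1.0, 0.012, 0, 0, 0, 0],
])

```text
clock: 6.32
eef_pos: [441.0, 66.8, 61.3]
tool_rot: [1.153, 1.57, 1.14]
force: [0.9, -0.4, -0.6]
width: 18.1
```

Call:
arm_command([
  [0.0, -1.2, 0.012, 0, 0, 0, 0],
  [0.0, -1.2, 0.012, 0, 0, 0, 0],
  [0.0, -1.2, 0.012, 0, 0, 0, 0],
  [0.0, -1.2, 0.012, 0, 0, 0, 0],
  [0.0, -1.2, 0.012, 0, 0, 0, 0],
  [0.0, 0, 0, 0, 0, 0, 0],
  [0.0, 0, 0, 0, 0, 0, 0],
])

```text
clock: 6.9
eef_pos: [381.1, 67.3, 61.3]
tool_rot: [-2.425, 1.57, -2.437]
force: [0.7, -0.1, -1.5]
width: 18.1
```

```bash
python3 look.py wr6 wrist;python3 look.py si6 side
```

```text
6.9 [381.1  67.3  61.3] [[-0.001, 0.012, 1.0], [-0.0, 1.0, -0.012], [-1.0, -0.0, -0.001]] [ 0.7 -0.1 -1.5] 18.1 [ 0.02  0.65 -0.38  2.35  0.93  0.28  0.36]
6.95 [382.   67.5  61.3] [[0.0, 0.012, 1.0], [0.0, 1.0, -0.012], [-1.0, 0.0, 0.0]] [ 0.7  0.7 -1.5] 17.8 [ 0.02  0.65 -0.38  2.35  0.93  0.28  0.36]
```

View pics/wr6.png

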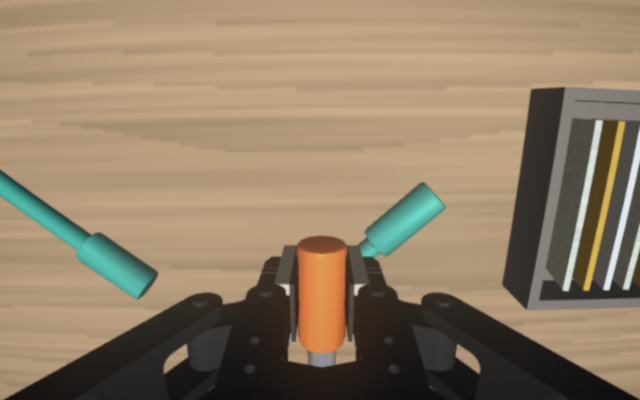

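View pics/si6.png

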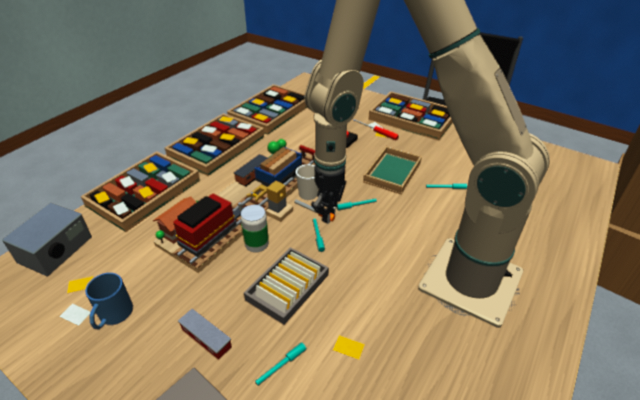

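Call:
arm_command([
  [0.0, 0.2, 0, 1.0, 0, 0, 0],
  [0.0, 0.2, 0, 2.0, 0, 0, 0],
  [0.0, 0.3, 0, 2.5, 0, 0, 0],
  [0.0, 0.3, -0.5, 2.5, 0, 0, 0],
  [0.0, 0.3, -1.5, 1.5, 0, 0, 0],
])

```text
clock: 7.42
eef_pos: [396.4, 49.6, 158.7]
tool_rot: [0.773, 1.566, 0.763]
force: [0.6, 0.3, -0.8]
width: 17.7
```

Run:
```python
import cv2
a=cv2.imread("pics/scene0.png");cv2.imwrite("pics/t1.png",cv2.resize(a[140:200,240:320],None,fx=8,fy=8,interpolation=cv2.INTER_CUBIC))
a=cv2.imread("pics/side0.png");cv2.imwrite("pics/t2.png",cv2.resize(a[140:200,350:430],None,fx=8,fy=8,interpolation=cv2.INTER_CUBIC))
```

```text
(no output)
```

View pics/t1.png

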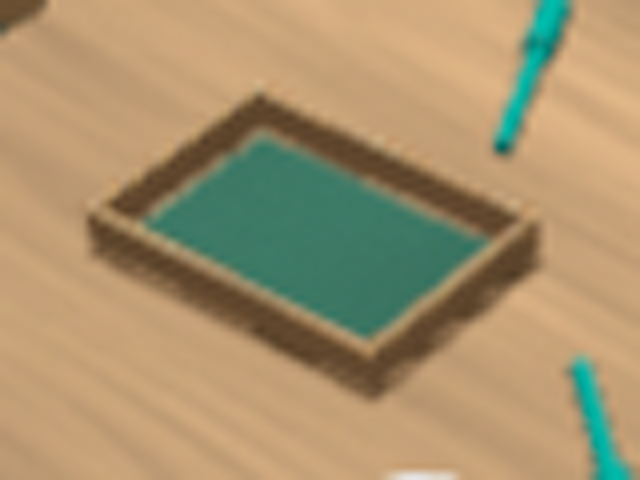

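View pics/t2.png

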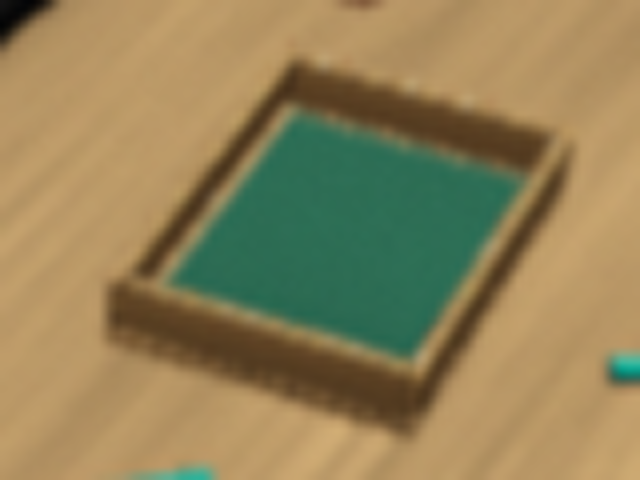

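Run:
```python
from h import *
import itertools
sc=[(240+x/8,140+y/8) for x,y in[(92,210),(260,95),(540,218),(372,352)]]
sd=[(350+x/8,140+y/8) for x,y in[(110,285),(297,60),(572,145),(415,372)]]
A=np.array([onz(u,"scene",32) for u in sc]);B=np.array([onz(u,"side",32) for u in sd])
print(A.round());print(B.round())
C=[A.mean(0),B.mean(0)];print(C)
for Q in(A,B):
    r=cv2.minAreaRect(Q[:,:2].astype(np.float32));print(r)
```

```text
[[ 438. -377.   32.]
 [ 318. -384.   32.]
 [ 296. -204.   32.]
 [ 421. -194.   32.]]
[[ 417. -195.   32.]
 [ 429. -382.   32.]
 [ 305. -389.   32.]
 [ 293. -212.   32.]]
[array([ 368.05590425, -289.40893684,   32.        ]), array([ 360.89328485, -294.46174236,   32.        ])]
((366.82830810546875, -290.0962829589844), (125.8114242553711, 185.41136169433594), 5.356977939605713)
((360.77252197265625, -292.67181396484375), (123.94466400146484, 187.1433868408203), 3.7027487754821777)
```

Call:
arm_command([
  [0.0, 0.5, -2.13, 0, 0, 0, -6.03],
  [0.0, 0.5, -2.13, 0, 0, 0, -6.03],
  [0.0, 0.5, -2.13, 0, 0, 0, -6.03],
  [0.0, 0.5, -2.13, 0, 0, 0, -6.03],
  [0.0, 0.5, -2.13, 0, 0, 0, -6.03],
  [0.0, 0.5, -2.13, 0, 0, 0, -6.03],
  [0.0, -0.83, -2.13, 0, 0, 0, -6.03],
  [0.0, -0.83, -2.13, 0, 0, 0, -6.03],
  [0.0, -0.83, -2.13, 0, 0, 0, -6.03],
  [0.0, -0.83, -2.13, 0, 0, 0, -6.03],
  [0.0, -0.83, -2.13, 0, 0, 0, -6.03],
  [0.0, -0.83, -2.13, 0, 0, 0, -6.03],
  [0.0, -0.83, -2.13, 0, 0, 0, -6.03],
  [0.0, -0.83, -2.13, 0, 0, 0, -6.03],
  [0.0, 0, 0, 0, 0, 0, 0],
  [0.0, 0, 0, 0, 0, 0, 0],
])

```text
clock: 8.75
eef_pos: [357.9, -252.3, 156.3]
tool_rot: [1.344, 1.57, -0.145]
force: [-0.2, -0.2, -1.7]
width: 17.8
```

```bash
python3 look.py wr7 wrist;python3 look.py sc7 scene; python3 look.py si7 side
```

```text
8.75 [ 357.9 -252.3  156.3] [[0.0, 0.997, 0.082], [-0.0, 0.082, -0.997], [-1.0, 0.0, 0.0]] [-0.2 -0.2 -1.7] 17.8 [ 0.79  0.47 -0.34  2.16  0.29  0.55  0.33]
8.8 [ 358.4 -251.1  156.3] [[0.001, 0.996, 0.085], [0.001, 0.085, -0.996], [-1.0, 0.001, -0.0]] [-0.6  0.7 -1.5] 18.0 [ 0.79  0.47 -0.34  2.16  0.29  0.55  0.33]
8.85 [ 358.6 -250.4  156.3] [[0.001, 0.996, 0.086], [0.001, 0.086, -0.996], [-1.0, 0.001, -0.001]] [ 0.1 -0.2 -0.8] 17.9 [ 0.79  0.47 -0.34  2.16  0.29  0.55  0.33]
```

View pics/wr7.png

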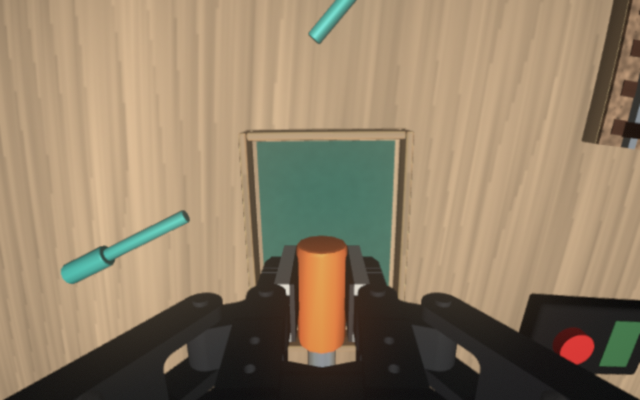

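View pics/sc7.png

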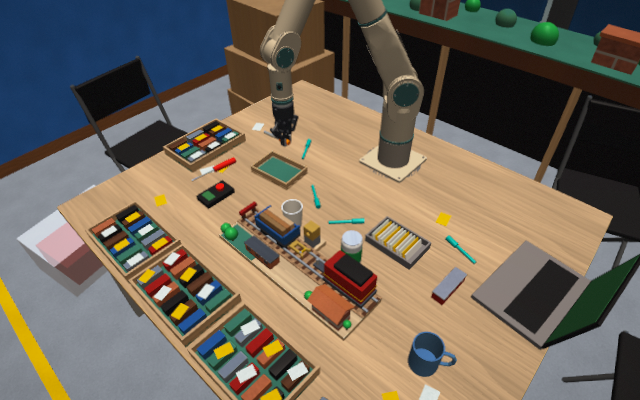

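Run:
```python
from h import *
import pickle
s=pickle.load(open("pics/wr7.pkl","rb"))
for uv,z in[((243,132),32),((410,131),32),((257,142),6),((397,141),6)]: print(onz(uv,"wrist",z,s).round(1))
```

```text
[ 295.8 -209.9   32. ]
[ 417.5 -199.1   32. ]
[ 302.  -219.5    6. ]
[ 414.6 -209.3    6. ]
```

Call:
arm_command([
  [0.0, 0.1, -0.2, -1.0, 0, 0, 0],
  [0.0, 0.1, -0.2, -2.0, 0, 0, 0],
  [0.0, 0.1, -0.2, -2.5, 0, 0, 0],
  [0.0, 0, 0, -2.5, 0, 0, 0],
  [0.0, 0, 0, -2.5, 0, 0, 0],
  [0.0, 0, 0, -1.8, 0, 0, 0],
  [0.0, 0, 0, -1.0, 0, 0, 0],
  [0.0, 0, 0, -0.7, 0, 0, 0],
  [0.0, 0, 0, 0, 0, 0, 0],
  [0.0, 0, 0, 0, 0, 0, 0],
])

```text
clock: 9.73
eef_pos: [361.1, -256.0, 15.6]
tool_rot: [-2.958, 1.569, 1.84]
force: [-0.0, 0.2, -0.6]
width: 18.2
```

```bash
python3 look.py wr8 wrist;python3 look.py si8 side; python3 look.py sc8 scene
python3 - <<'E'
import cv2,numpy as np
a=cv2.imread("pics/si8.png")[120:220,330:450];b=cv2.imread("pics/sc8.png")[110:210,230:350]
cv2.imwrite("pics/m8.png",cv2.resize(np.hstack([a,b]),None,fx=3.3,fy=3.3,interpolation=cv2.INTER_CUBIC))
E
```

```text
9.73 [ 361.1 -256.    15.6] [[-0.001, 0.996, 0.086], [0.002, 0.086, -0.996], [-1.0, -0.0, -0.002]] [-0.   0.2 -0.6] 18.2 [ 0.72  0.76 -0.24  2.23  0.79  0.23 -0.14]
9.78 [ 361.2 -256.4   16.1] [[0.0, 0.996, 0.085], [0.001, 0.085, -0.996], [-1.0, 0.0, -0.001]] [ 0.5  0.6 -0.9] 18.3 [ 0.72  0.76 -0.24  2.23  0.79  0.23 -0.14]
9.83 [ 361.3 -256.7   16.5] [[0.001, 0.996, 0.085], [0.0, 0.085, -0.996], [-1.0, 0.001, -0.0]] [-0.1  0.2 -1.2] 18.0 [ 0.72  0.76 -0.24  2.23  0.79  0.23 -0.14]
```

View pics/m8.png

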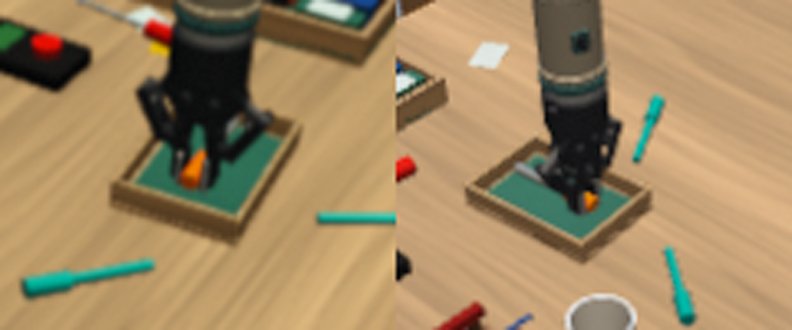

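View pics/wr8.png

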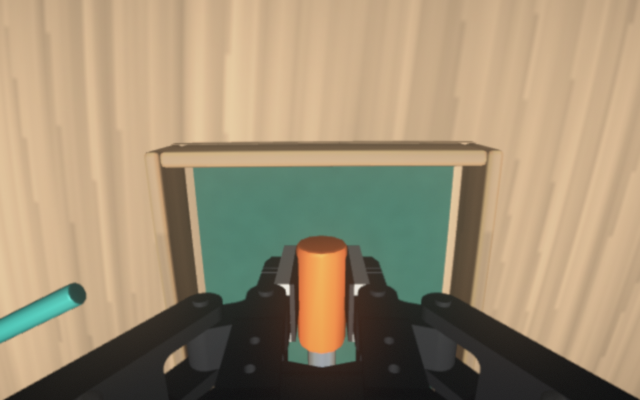

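Call:
arm_command([
  [0.0, 0.5, -0.5, 0, 0, 0, 0],
  [0.0, 0.5, -0.5, 0, 0, 0, 0],
  [0.0, 0.5, -0.3, 0, 0, 0, 0],
  [0.0, 0, 0, -0.3, 0, 0, 0],
  [0.0, 0, 0, 0, 0, 0, 0],
])

```text
clock: 10.3
eef_pos: [376.4, -270.3, 13.1]
tool_rot: [1.484, 1.57, -0.003]
force: [-0.7, 0.9, -1.1]
width: 18.3
```

```bash
python3 -c "
from h import *
s=ctrl.read_state();print(s['qpos'].round(3),s['eef_pos'],s['force'])"
```

```text
[ 0.755  0.782 -0.284  2.174  0.778  0.285 -0.123] [ 376.44013508 -270.34708084   13.08406207] [-0.741503    0.90849891 -1.09377751]
```

q6 has margin now (0.285). Lower a little further.

Call:
arm_command([
  [0.0, 0, 0, -0.25, 0, 0, 0],
  [0.0, 0, 0, -0.2, 0, 0, 0],
  [0.0, 0, 0, 0, 0, 0, 0],
])

```text
clock: 10.55
eef_pos: [375.4, -269.6, 8.4]
tool_rot: [-2.138, 1.57, 2.659]
force: [0.0, -0.1, -1.5]
width: 18.1
```

```bash
python3 look.py wr9 wrist; python3 look.py sc9 scene
python3 - <<'E'
import cv2
b=cv2.imread("pics/sc9.png")[120:200,240:330]
cv2.imwrite("pics/m9.png",cv2.resize(b,None,fx=6,fy=6,interpolation=cv2.INTER_CUBIC))
E
```

```text
10.55 [ 375.4 -269.6    8.4] [[-0.001, 0.996, 0.085], [0.001, 0.085, -0.996], [-1.0, -0.001, -0.001]] [ 0.  -0.1 -1.5] 18.1 [ 0.75  0.79 -0.28  2.18  0.8   0.27 -0.14]
10.6 [ 375.5 -269.6    8.5] [[-0.001, 0.996, 0.085], [0.0, 0.085, -0.996], [-1.0, -0.001, -0.001]] [-0.4 -0.8 -0.5] 18.3 [ 0.75  0.79 -0.28  2.18  0.8   0.28 -0.14]
```

View pics/m9.png

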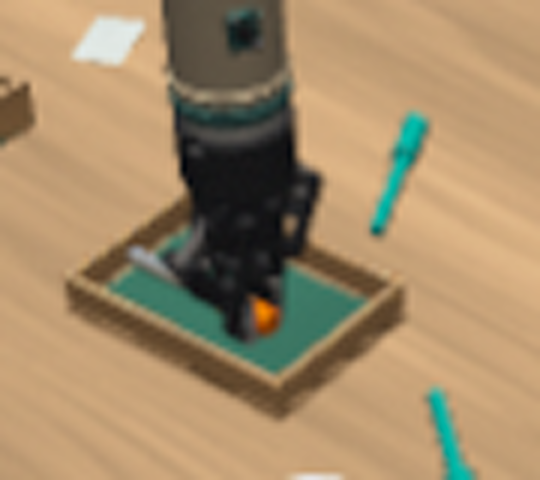

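Call:
arm_command([
  [0.24, 0, 0, 0, 0, 0, 0],
  [0.28, 0, 0, 0, 0, 0, 0],
  [0.33, 0, 0, 0, 0, 0, 0],
  [0.36, 0, 0, 0, 0, 0, 0],
  [0.36, 0, 0, 0, 0, 0, 0],
  [0.36, 0, 0, 1.0, 0, 0, 0],
  [0.36, 0, 0, 2.0, 0, 0, 0],
  [0.36, 0, 0, 3.0, 0, 0, 0],
  [0.36, 0, 0, 3.0, 0, 0, 0],
  [0.36, 0, 0, 3.0, 0, 0, 0],
  [0.36, 0, 0, 3.0, 0, 0, 0],
])

```text
clock: 11.57
eef_pos: [375.5, -269.6, 160.2]
tool_rot: [-2.521, 1.57, 2.276]
force: [1.1, -1.2, -0.1]
width: 30.7
```

```bash
python3 look.py wr10 wrist; python3 look.py sc10 scene; python3 look.py si10 side
python3 - <<'E'
import cv2,numpy as np
a=cv2.imread("pics/si10.png")[120:220,330:450];b=cv2.imread("pics/sc10.png")[110:210,230:350]
cv2.imwrite("pics/m10.png",cv2.resize(np.hstack([a,b]),None,fx=3.3,fy=3.3,interpolation=cv2.INTER_CUBIC))
E
```

```text
11.57 [ 375.5 -269.6  160.2] [[-0.0, 0.996, 0.085], [0.001, 0.085, -0.996], [-1.0, -0.0, -0.001]] [ 1.1 -1.2 -0.1] 30.7 [ 1.    0.54 -0.62  2.09  0.51  0.67  0.12]
11.62 [ 378.4 -270.9  164.8] [[0.006, 0.996, 0.085], [-0.005, 0.085, -0.996], [-1.0, 0.006, 0.005]] [ 1.7 -1.3  2.4] 30.6 [ 1.    0.53 -0.63  2.08  0.51  0.67  0.12]
11.67 [ 378.4 -271.2  162.7] [[0.007, 0.996, 0.084], [-0.005, 0.084, -0.996], [-1.0, 0.006, 0.005]] [ 0.1 -0.9 -0.2] 30.8 [ 1.    0.54 -0.63  2.08  0.51  0.66  0.12]
```

View pics/m10.png

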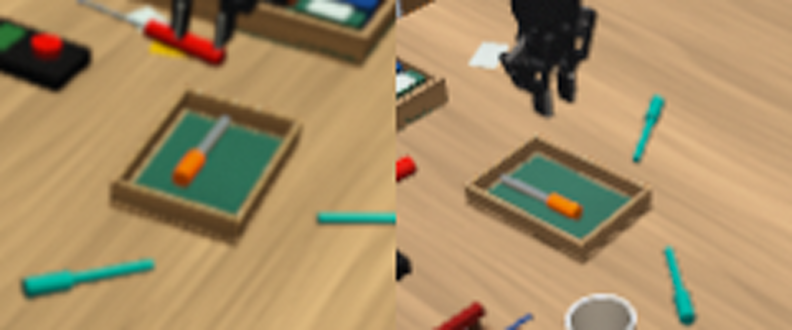

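View pics/wr10.png

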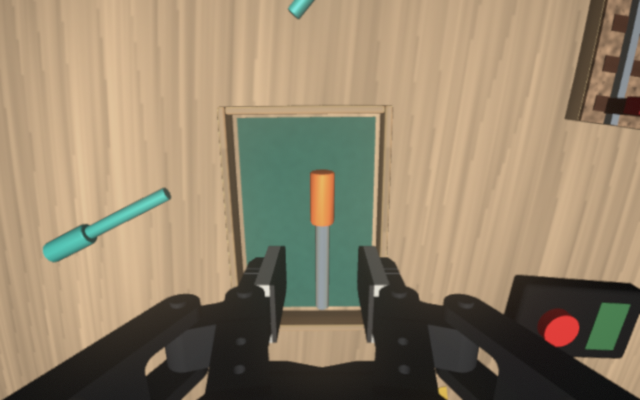

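Call:
arm_command([
  [0.3, 1.0, 0.6, 1.5, 0, 0, -0.5],
  [0.3, 2.4, 1.4, 1.5, 0, 0, -1],
  [0.3, 3.0, 1.75, 1.0, 0, 0, -1],
  [0.3, 3.0, 1.75, 1.0, 0, 0, -1],
  [0.3, 3.0, 1.75, 0.8, 0, 0, -1],
  [0.3, 3.0, 1.75, 0.5, 0, 0, -1],
  [0.3, 3.0, 1.75, 0.5, 0, 0, 0],
  [0.3, 3.0, 1.75, 0, 0, 0, 0],
  [0.3, 2.0, 1.2, 0, 0, 0, 0],
  [0.3, 0.7, 0.4, 0, 0, 0, 0],
  [0.3, 0, 0, 0, 0, 0, 0],
  [0.3, 0, 0, 0, 0, 0, 0],
])

```text
clock: 12.72
eef_pos: [615.4, -129.6, 225.3]
tool_rot: [-1.364, 1.567, -2.946]
force: [-0.9, -0.1, 0.1]
width: 25.5
```

```bash
python3 look.py wr11 wrist; python3 look.py sc11 scene; python3 look.py si11 side
```

```text
12.72 [ 615.4 -129.6  225.3] [[-0.004, 1.0, -0.011], [-0.001, -0.011, -1.0], [-1.0, -0.004, 0.001]] [-0.9 -0.1  0.1] 25.5 [ 0.52  0.67 -0.61  1.57  0.43  1.04 -0.22]
12.77 [ 615.1 -130.4  225.6] [[-0.003, 1.0, -0.013], [-0.001, -0.013, -1.0], [-1.0, -0.003, 0.001]] [-0.9 -0.1 -0.3] 25.5 [ 0.52  0.67 -0.61  1.57  0.42  1.04 -0.22]
12.82 [ 615.1 -130.8  226. ] [[-0.003, 1.0, -0.013], [-0.001, -0.013, -1.0], [-1.0, -0.003, 0.001]] [-0.  -0.7 -0.7] 25.7 [ 0.52  0.67 -0.61  1.57  0.42  1.04 -0.22]
```

View pics/wr11.png

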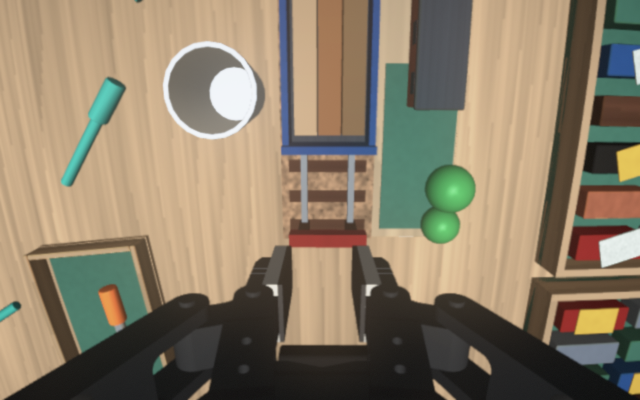

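View pics/sc11.png

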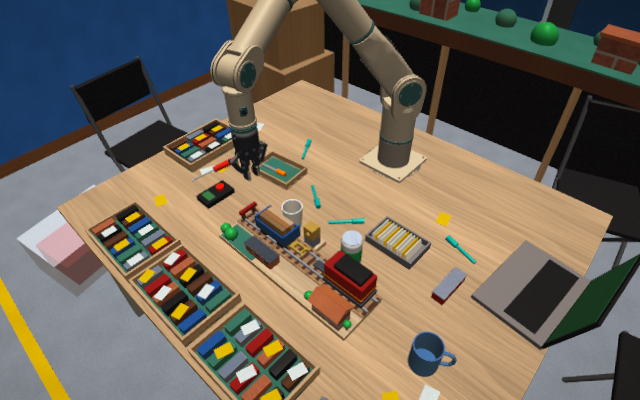

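Run:
```python
from h import *
import pickle
s=pickle.load(open("pics/wr11.pkl","rb"))
a=cv2.imread("pics/wr11.png")[120:260,250:410];cv2.imwrite("pics/wr11c.png",cv2.resize(a,None,fx=4,fy=4,interpolation=cv2.INTER_CUBIC))
for uv,z in[((283,153),105),((376,153),105),((290,233),65),((366,233),65),((304,200),30),((351,200),30),((304,160),30),((351,160),30)]: print(uv,onz(uv,"wrist",z,s).round(1))
```

```text
(283, 153) [586.2 -97.1 105. ]
(376, 153) [654.  -97.7 105. ]
(290, 233) [ 585.3 -173.8   65. ]
(366, 233) [ 653.1 -174.5   65. ]
(304, 200) [ 596.5 -152.9   30. ]
(351, 200) [ 642.1 -153.3   30. ]
(304, 160) [ 597.4 -113.9   30. ]
(351, 160) [ 641.7 -114.3   30. ]
```

View pics/wr11c.png

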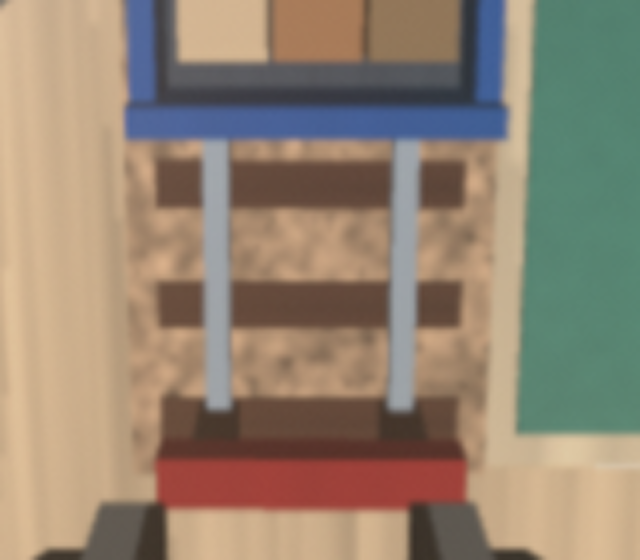

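Call:
arm_command([
  [0.3, 0.25, -0.1, -1.0, 0, 0, 0],
  [0.3, 0.25, 0, -2.0, 0, 0, 0],
  [0.3, 0, 0, -2.5, 0, 0, 0],
  [0.3, 0, 0, -2.5, 0, 0, 0],
  [0.3, 0, 0, -2.5, 0, 0, 0],
  [0.3, 0, 0, -2.3, 0, 0, 0],
  [0.3, 0, 0, -1.4, 0, 0, 0],
  [0.3, 0, 0, -0.6, 0, 0, 0],
  [0.3, 0, 0, 0, 0, 0, 0],
  [0.3, 0, 0, 0, 0, 0, 0],
])

```text
clock: 13.7
eef_pos: [622.4, -130.1, 79.5]
tool_rot: [1.628, 1.57, 0.046]
force: [-0.1, 0.7, -0.3]
width: 25.8
```

```bash
python3 look.py wr12 wrist; python3 look.py si12 side
```

```text
13.7 [ 622.4 -130.1   79.5] [[0.001, 1.0, -0.012], [0.0, -0.012, -1.0], [-1.0, 0.001, -0.0]] [-0.1  0.7 -0.3] 25.8 [ 0.46  0.84 -0.51  1.67  0.55  0.78 -0.32]
13.75 [ 622.9 -130.1   80.1] [[0.002, 1.0, -0.012], [-0.0, -0.012, -1.0], [-1.0, 0.002, 0.0]] [-0.2  1.1  1.2] 25.7 [ 0.46  0.84 -0.52  1.67  0.55  0.78 -0.32]
```

View pics/wr12.png

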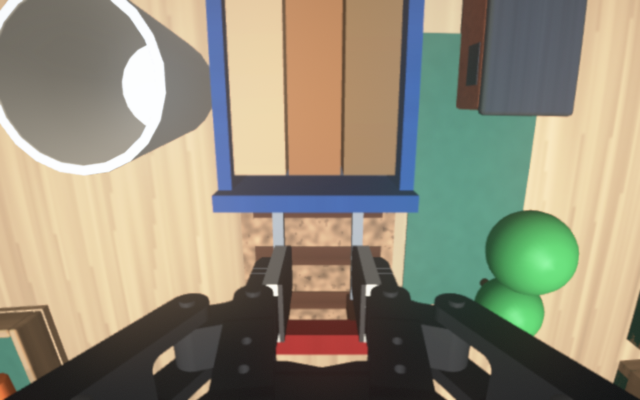

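View pics/si12.png

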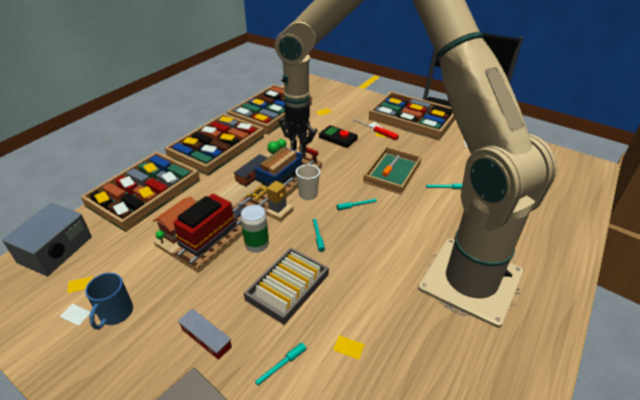

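Call:
arm_command([
  [0.3, -0.1, 0.5, 0, 0, 0, 0],
  [0.3, -0.1, 0.6, 0, 0, 0, 0],
  [0.3, 0, 0.5, 0, 0, 0, 0],
  [0.3, 0, 0.4, 0, 0, 0, 0],
  [0.3, 0, 0.4, 0, 0, 0, 0],
  [0.3, 0, 0.4, 0, 0, 0, 0],
  [0.3, 0, 0, 0, 0, 0, 0],
])

```text
clock: 14.38
eef_pos: [620.4, -102.8, 79.4]
tool_rot: [0.349, 1.568, -1.233]
force: [-1.2, -3.0, 2.3]
width: 25.4
```

```bash
python3 look.py wr13 wrist
```

```text
14.38 [ 620.4 -102.8   79.4] [[0.001, 1.0, -0.011], [-0.002, -0.011, -1.0], [-1.0, 0.001, 0.002]] [-1.2 -3.   2.3] 25.4 [ 0.42  0.83 -0.51  1.69  0.55  0.76 -0.37]
```

View pics/wr13.png

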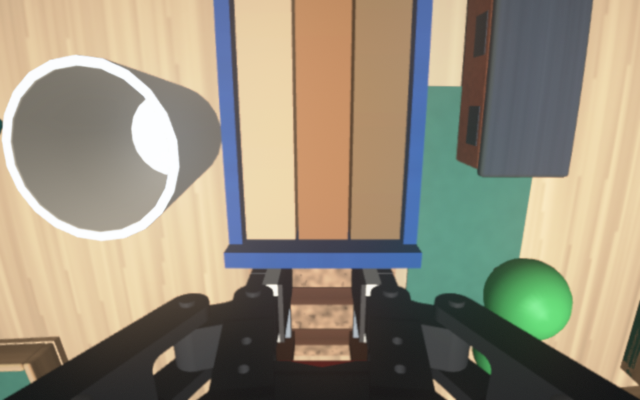

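Call:
arm_command([
  [0.3, 0.01, 0.5, 0, 0, 0, 0],
  [0.3, 0.01, 0.8, 0, 0, 0, 0],
  [0.3, 0.01, 0.8, 0, 0, 0, 0],
  [0.3, 0.01, 0.8, 0, 0, 0, 0],
  [0.3, 0.01, 0.8, 0, 0, 0, 0],
  [0.3, 0.01, 0.8, 0, 0, 0, 0],
  [0.3, 0, 0, 0, 0, 0, 0],
])

```text
clock: 15.02
eef_pos: [620.9, -55.6, 79.2]
tool_rot: [2.19, 1.57, 0.609]
force: [1.1, -0.9, 0.4]
width: 25.4
```

```bash
python3 look.py wr14 wrist;  python3 look.py si14 side;python3 look.py sc14 scene
python3 - <<'E'
import cv2,numpy as np
a=cv2.imread("pics/si14.png")[110:270,160:340];b=cv2.imread("pics/sc14.png")[160:320,220:400]
cv2.imwrite("pics/m14.png",cv2.resize(np.hstack([a,b]),None,fx=2.2,fy=2.2,interpolation=cv2.INTER_CUBIC))
E
```

```text
15.02 [620.9 -55.6  79.2] [[0.001, 1.0, -0.01], [0.001, -0.01, -1.0], [-1.0, 0.001, -0.001]] [ 1.1 -0.9  0.4] 25.4 [ 0.34  0.83 -0.5   1.71  0.55  0.75 -0.44]
15.07 [620.7 -55.7  78.9] [[0.0, 1.0, -0.01], [0.001, -0.01, -1.0], [-1.0, 0.0, -0.001]] [ 0.3 -0.3 -0.4] 25.8 [ 0.34  0.83 -0.5   1.71  0.55  0.75 -0.44]
15.12 [620.4 -55.8  78.7] [[-0.0, 1.0, -0.011], [0.001, -0.011, -1.0], [-1.0, -0.0, -0.001]] [0.1 1.5 0.7] 25.5 [ 0.34  0.83 -0.5   1.71  0.55  0.75 -0.44]
```

View pics/m14.png

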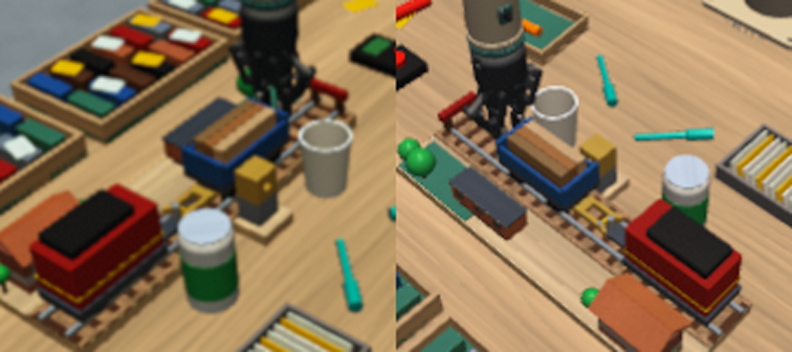

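View pics/wr14.png

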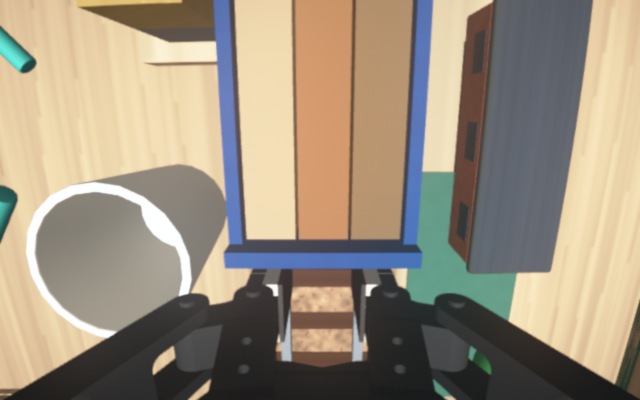

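Run:
```python
from h import *
import pickle
for n,r in(("wr14",267),("wr13",267),("wr12",211)):
    s=pickle.load(open(f"pics/{n}.pkl","rb"));print(s["eef_pos"][1],onz((322,r),"wrist",105,s))
```

```text
-55.598498930119035 [620.04756133 -44.07133555 105.        ]
-102.83868391645568 [619.54057906 -91.33394949 105.        ]
-130.07353249570122 [621.83888527 -97.96681743 105.        ]
```

Call:
arm_command([
  [0.3, 0.01, 0.5, 0, 0, 0, 0],
  [0.3, 0.01, 0.5, 0, 0, 0, 0],
  [0.3, 0.01, 0.5, 0, 0, 0, 0],
  [0.3, 0, 0.5, 0, 0, 0, 0],
  [0.3, 0, 0.5, 0, 0, 0, 0],
  [0.3, 0, 0.2, 0, 0, 0, 0],
])

```text
clock: 15.67
eef_pos: [620.8, -29.8, 78.7]
tool_rot: [-0.227, 1.57, -1.81]
force: [0.3, -3.9, 0.9]
width: 26.0
```

Call:
arm_command([
  [0.3, 0, 0.2, 0, 0, 0, 0],
  [0.3, 0, 0.2, 0, 0, 0, 0],
  [0.3, 0, 0.2, 0, 0, 0, 0],
])

```text
clock: 15.92
eef_pos: [620.7, -24.1, 78.7]
tool_rot: [-0.889, 1.57, -2.472]
force: [-0.1, -3.6, -0.3]
width: 25.9
```

```bash
python3 look.py si15 side;python3 look.py sc15 scene
python3 - <<'E'
import cv2,numpy as np
a=cv2.imread("pics/si15.png")[165:235,200:300];b=cv2.imread("pics/sc15.png")[220:290,275:375]
cv2.imwrite("pics/m15.png",cv2.resize(np.hstack([a,b]),None,fx=4,fy=4,interpolation=cv2.INTER_CUBIC))
E
```

```text
15.92 [620.7 -24.1  78.7] [[-0.0, 1.0, -0.012], [-0.0, -0.012, -1.0], [-1.0, -0.0, 0.0]] [-0.1 -3.6 -0.3] 25.9 [ 0.29  0.83 -0.5   1.71  0.54  0.74 -0.49]
15.97 [620.8 -23.   78.8] [[0.0, 1.0, -0.011], [0.001, -0.011, -1.0], [-1.0, 0.0, -0.001]] [ 0.3 -2.5 -0.6] 25.6 [ 0.29  0.83 -0.5   1.71  0.54  0.74 -0.49]
```

View pics/m15.png

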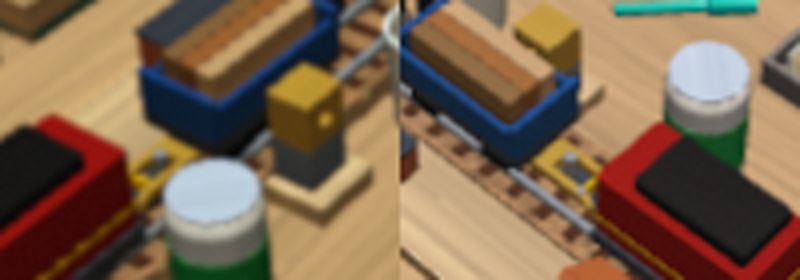

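Call:
arm_command([
  [0.3, 0, 0.2, 0, 0, 0, 0],
  [0.3, 0, 0.1, 0, 0, 0, 0],
])

```text
clock: 16.18
eef_pos: [620.8, -20.5, 78.8]
tool_rot: [-3.098, 1.57, 1.604]
force: [0.2, -3.4, -0.7]
width: 25.4
```

Call:
arm_command([
  [0.3, 0, 0.1, 0, 0, 0, 0],
  [0.3, 0, 0.1, 0, 0, 0, 0],
])

```text
clock: 16.35
eef_pos: [620.9, -18.8, 78.8]
tool_rot: [2.622, 1.571, 1.04]
force: [0.2, -3.2, -0.0]
width: 25.6
```

Call:
arm_command([
  [0.3, 0, 0.1, 0, 0, 0, 0],
  [0.3, 0, 0.1, 0, 0, 0, 0],
])

```text
clock: 16.52
eef_pos: [620.8, -18.3, 78.8]
tool_rot: [-0.159, 1.569, -1.741]
force: [-0.1, -6.7, 0.6]
width: 25.6
```

Call:
arm_command([
  [0.3, 0, 0.1, 0, 0, 0, 0],
  [0.3, 0, 0, 0, 0, 0, 0],
  [0.3, 0, 0, 0, 0, 0, 0],
])

```text
clock: 16.77
eef_pos: [620.8, -18.2, 78.9]
tool_rot: [-0.136, 1.568, -1.719]
force: [0.7, -7.9, 1.1]
width: 25.5
```

```bash
python3 look.py si16 side;python3 look.py sc16 scene
python3 - <<'E'
import cv2,numpy as np
a=cv2.imread("pics/si16.png")[165:235,200:300];b=cv2.imread("pics/sc16.png")[220:290,275:375]
cv2.imwrite("pics/m16.png",cv2.resize(np.hstack([a,b]),None,fx=4,fy=4,interpolation=cv2.INTER_CUBIC))
E
```

```text
16.77 [620.8 -18.2  78.9] [[-0.0, 1.0, -0.013], [-0.003, -0.013, -1.0], [-1.0, -0.0, 0.003]] [ 0.7 -7.9  1.1] 25.5 [ 0.28  0.82 -0.49  1.71  0.54  0.74 -0.51]
16.82 [620.8 -18.2  78.9] [[-0.0, 1.0, -0.013], [-0.003, -0.013, -1.0], [-1.0, -0.0, 0.003]] [ 0.5 -6.6  0.7] 25.4 [ 0.28  0.82 -0.49  1.71  0.54  0.74 -0.51]
```

View pics/m16.png

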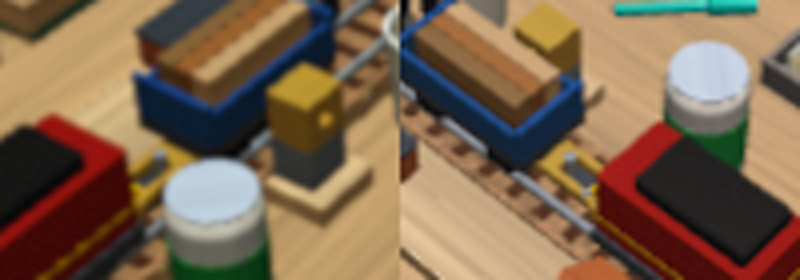

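Call:
arm_command([
  [0.3, 0, -0.4, 0, 0, 0, 0],
  [0.3, 0, -0.8, 0, 0, 0, 0],
  [0.3, 0, -0.8, 0, 0, 0, 0],
  [0.3, 0, 0, 1.5, 0, 0, 0],
  [0.3, 0, 0, 3, 0, 0, 0],
  [0.3, 0, 0, 3, 0, 0, 0],
  [0.3, 0, 0, 3, 0, 0, 0],
  [0.3, 0, 1, 3, 0, 0, 0],
  [0.3, 0, 2.5, 1.5, 0, 0, 0],
  [0.3, 0, 3, 0, 0, 0, 0],
  [0.3, 0, 3, 0, 0, 0, 0],
  [0.3, 0, 2, 0, 0, 0, 0],
  [0.3, 0, 1, 0, 0, 0, 0],
  [0.3, 0, 0, 0, 0, 0, 0],
  [0.3, 0, 0, 0, 0, 0, 0],
])

```text
clock: 18.12
eef_pos: [620.8, 88.1, 228.5]
tool_rot: [-0.485, 1.57, -2.067]
force: [0.3, -1.1, -0.4]
width: 25.6
```

```bash
python3 look.py wr17 wrist; python3 look.py sc17 scene;python3 look.py si17 side
python3 - <<'E'
import cv2,numpy as np
b=cv2.imread("pics/sc17.png")[220:290,275:375]
cv2.imwrite("pics/m17.png",cv2.resize(b,None,fx=7,fy=7,interpolation=cv2.INTER_CUBIC))
E
```

```text
18.12 [620.8  88.1 228.5] [[-0.001, 1.0, -0.011], [-0.001, -0.011, -1.0], [-1.0, -0.0, 0.001]] [ 0.3 -1.1 -0.4] 25.6 [ 0.17  0.66 -0.6   1.58  0.41  1.04 -0.56]
18.17 [621.   86.9 228.4] [[-0.001, 1.0, -0.013], [-0.002, -0.013, -1.0], [-1.0, -0.001, 0.002]] [-0.3 -0.6 -0.7] 25.6 [ 0.17  0.66 -0.6   1.58  0.41  1.04 -0.56]
18.22 [621.1  86.4 228.4] [[-0.001, 1.0, -0.014], [-0.002, -0.014, -1.0], [-1.0, -0.001, 0.002]] [-0.2 -0.1 -0.3] 25.5 [ 0.17  0.66 -0.6   1.58  0.41  1.04 -0.56]
```

View pics/wr17.png

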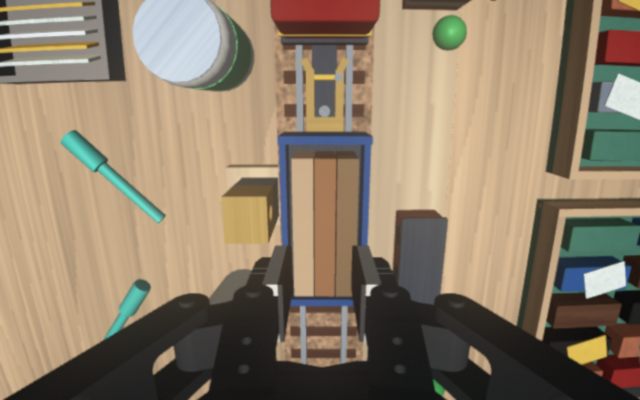

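View pics/m17.png

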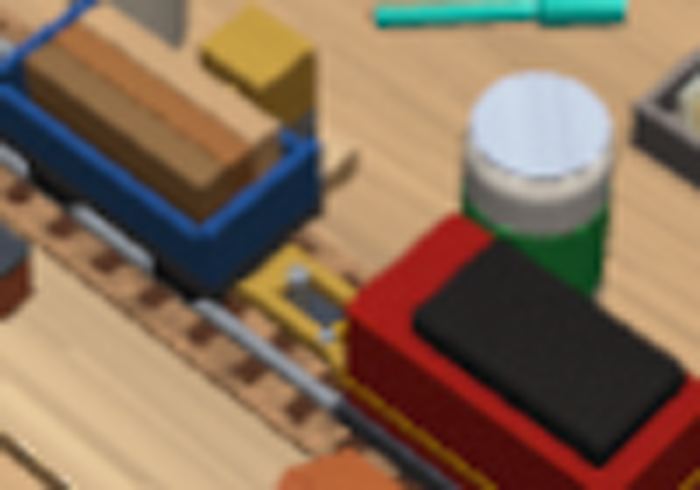

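Run:
```python
from h import *
import pickle
a=cv2.imread("pics/wr17.png")[25:150,270:380];cv2.imwrite("pics/wr17c.png",cv2.resize(a,None,fx=4.7,fy=4.7,interpolation=cv2.INTER_CUBIC))
s=pickle.load(open("pics/wr17.pkl","rb"))
for uv,z in[((324,110),60),((324,76),52),((324,141),105)]: print(onz(uv,"wrist",z,s).round(1))
```

```text
[622.5 149.9  60. ]
[622.8 177.8  52. ]
[622.  128.6 105. ]
```

View pics/wr17c.png

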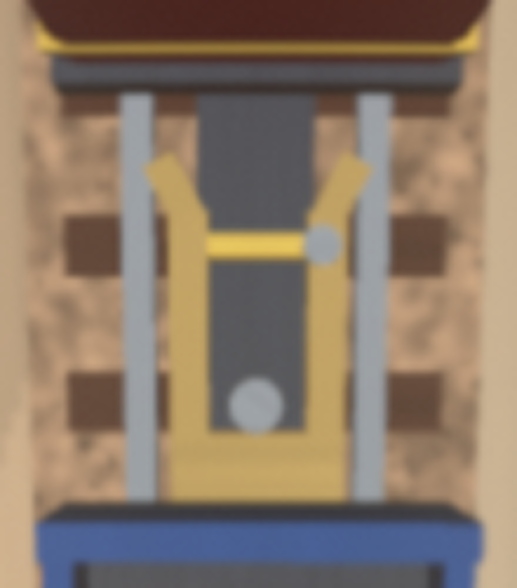

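View pics/si17.png

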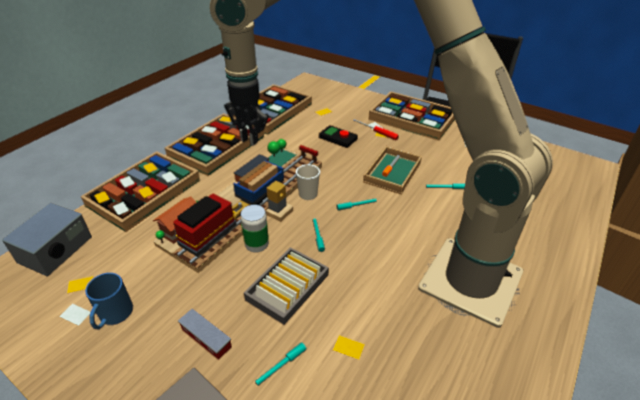

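View pics/sc17.png

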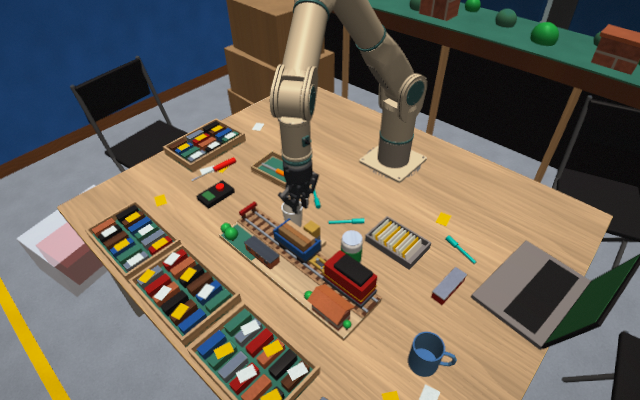

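The crop shows the pin (crop 255,405) at the back of the hook's mouth and the yellow latch straight across in front of it (crop 255,245), so it is shut. The wagon is on the rails, the rod is in the tray, and the arm is clear.

```bash
python3 -c "
from cell import ctrl
print(ctrl.read_state()['force']);print(ctrl.finish_job())"
```

```text
[-0.3229388  -1.04099454 -0.49067777]
the job is handed in; nothing more can be done
None
```

The job is handed in at about 18 s of the 61 s allowed; no verdict was reported.

- **Rod:** I drew it straight out of the sleeve; the wrist force read 3 N or less at each check. It lies inside the green-lined tray. Its tip is only about 10 mm from the end wall.
- **Wagon:** I pushed it along the rails with about 3 to 4 N until it stalled at about 8 N. I measured the pin at about 86 mm ahead of the wagon's origin, inside the 84 to 111 mm window. After backing off, the wrist picture showed the pin at the back of the hook's mouth, the yellow latch shut across it and the wagon on the rails.
- **Other things:** In the last pictures I saw nothing knocked over or shifted. The arm was clear and its force reading was near zero.
- **Disagreements:** The scene and side cameras differed by about 5 mm on the tray and by a few mm on the track, so I used the wrist camera for the final positions. One arm joint came close to its limit over the tray, so I placed the rod about 15 mm off the position I had first chosen. All other checks agreed.

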